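Load the slide plate under the jig's spring clip

TASK

Load the drilling jig without gripping or lifting anything: with one fingertip press the spring clip's long thumb bar down so that its nose rises, and while you keep it down let the other fingertip push the aluminium slide plate by its turned-up end under the nose, until the plate's front edge is against the end stop. Then let the thumb bar come up, so that the clip clamps the plate, and move clear. The plate stays flat on the jig throughout, and the things lying about are left where they are.

Things in the scene. Friction and masses are not known exactly. Their poses are not given: they have to be found in the camera images.
- jig: Grey steel jig base fixed to the table at a varying place and yaw, 230 (x) x 115 (y) x 12 mm, with a straight slideway on top. Origin: table height, under the slideway's centre line; x runs along the slideway to the end stop, y left, z up. Base: x -115 to 115, y -78 to 37 mm, top z 12. Two guide rails: inner faces y +-22, 5 mm thick, x -85 to 85, tops z 19.5.
- shaft (a point): Point of the clip's hinge shaft at jig x 0, y -36, z 28 mm; the shaft lies along jig x and is held by two fixed ears (jig y -42.5 to -29.5, tops at z 34.5) at jig x -85 and x 25.
- stop_face (a point): Middle of the end stop's face that the plate's front edge meets: jig x 85, y 0, z 21 mm. The stop is a steel block 50 mm wide, its top at z 30.
- clip (a joint): Angle of the spring clip, rad. 0 = at rest (nose 1.5 mm above the base, blocking the slideway); grows as the thumb bar is pressed down. The nose is level with the plate's top at 0.20, clears it by 2 mm at 0.26, by 6.7 mm at 0.40; hard stop at 0.60. It springs back by itself: force at the bar about 6 N at 0.2, 7 N at 0.4, 9 N at 0.6. With the plate beneath it rests at about 0.20.
- bar_top (a point): Middle of the upper face of the clip's dark steel thumb bar, right (-y) of the slideway: a strip 114 mm along jig x (x -110 to 4), 20 mm wide, at rest tilted up to the outside by 0.40 rad, level with the clip at 0.40. This point is at jig x -53, y -60, z 36 at rest; y -61, z 26 at 0.40; z 21 at the hard stop. Press anywhere along its length; a fingertip may slide along it.
- nose_tip (a point): Underside of the clip's nose at the middle of its rounded end; the dark steel nose is 14 mm wide (jig x 46 to 60) and reaches over the slideway to about jig y 1 mm, at the other end of the clip from the thumb bar.
- slide_plate: Loose aluminium plate with three drilled holes, 95 (x) x 40 x 8 mm, 0.16 kg, lying between the guide rails. Its -x end is turned up: 6 mm thick, 40 mm wide, top 28 mm above the underside (z 40 above the table). Origin: centre of the underside; x points to the front edge, 47.5 mm ahead. It starts at jig x -32 to -12 mm, short of the nose; against the end stop it is at jig x 37.5.
- lip_back (a point): Middle of the back (-x) face of the plate's turned-up end, where a fingertip pushes: 47.5 mm behind the plate's origin, 14 mm above its underside (z 26 above the table).
- offcut: Bystander: pine offcut, 45 x 80 x 38 mm, left of the jig. Origin: centre of the underside.
- coupling: Bystander: brown pipe coupling, 51 mm across, 44 mm high, right of the jig. Origin: centre of the underside.
- coupling_small: Bystander: smaller brown pipe coupling, 46 mm across, 40 mm high, right of the jig, nearer the robot. Origin: centre of the underside.
- elbow: Bystander: white pipe elbow, 82 x 82 x 45 mm, left of the jig, nearer the robot. Origin: centre of the underside.
- pen: Bystander: marker pen, 135 mm long, 16 mm thick, in front of the jig. Origin: centre of the underside.
Mind the look-alikes: they are no part of the job. Leave any orange look-alike of the slide_plate alone.

How it is judged:
On the way, in this order (a step that is already met when the one before it is completed fails the run):
1. a fingertip holds the thumb bar down, nose clear (clip above 0.26 rad), with the plate still short of the nose (value of joint clip above 0.26 rad and contact force between the fingers and clip above 1 N and x of slide_plate in the frame of jig below -0.0025 m), for 0.2 s.
2. the plate is being pushed beneath the nose by a finger while the thumb bar is held down (value of joint clip above 0.26 rad and contact force between the fingers and clip above 1 N and x of slide_plate in the frame of jig between 0.005 and 0.033 m and contact force between the fingers and slide_plate above 0.1 N), for 0.05 s.
3. the plate is against the end stop (within 4 mm) with the thumb bar still held down (value of joint clip above 0.26 rad and contact force between the fingers and clip above 1 N and x of slide_plate in the frame of jig above 0.0335 m), for 0.1 s.
At the end, for the whole second after the job is handed in: The plate lies flat in the slideway with its front edge within 4 mm of the end stop, at rest, and the released clip's nose presses on it (clip between 0.13 and 0.26 rad, more than 1.5 N) (x of slide_plate in the frame of jig between 0.0335 and 0.04 m and y of slide_plate in the frame of jig between -0.004 and 0.004 m and z of slide_plate in the frame of jig between 0.009 and 0.015 m and angle between slide_plate's own z axis and vertical below 0.06 rad and value of joint clip between 0.13 and 0.26 rad and contact force between clip and slide_plate above 1.5 N and linear speed of slide_plate below 0.01 m/s); the robot touches nothing.
It fails at once if the slide plate is lifted (more than 6 mm off the jig) or tipped (more than 0.15 rad) (z of slide_plate in the frame of jig above 0.018 m or angle between slide_plate's own z axis and vertical above 0.15 rad).
It fails at once if a bystander is moved by more than 15 mm (distance of any of offcut, coupling, coupling_small, elbow, pen from where it was at the start of the episode above 0.015 m).
It also fails if it takes over 40 s, if anything falls off the work surface, if the arm or the gripper's body presses on something with over 40 N, if the wrist force passes 120 N, or if a joint passes its speed limit or range.

ROBOT

A 7-joint arm with a two-finger parallel gripper is mounted at the origin on a cart in front of the work surface, level with it; the furniture and walls round the work are solid. World frame = base frame: x ahead of the robot, y to its left, z up, the work surface at z = 0. Lengths are in m, angles in rad, forces in N, time in s.
With the tool pointing down it reaches from about 0.4 to 0.85 m from the base axis. Payload 4.5 kg.
Tool frame: the origin (TCP) lies between the finger pads; the fingertips stand arm.tips_ahead ahead of it and the grasp point (between the pads) lies 8 mm behind it (arm.tips_ahead is the distance from the TCP to the fingertips, in m); z points along the fingers, x is the direction in which the jaws open and shut, and the axes are right-handed (so a half turn about z gives the same grasp; the last joint's range is limited). The gripper opens to 85 mm and grips with 20 to 120 N. Pads are 22 mm wide; open, the fingers measure 114 mm over their backs; the gripper's body (76 mm by 85 mm) begins 54 mm behind the grasp point. The pads swing forward as they close: fully open they stand 13 mm farther back than shut.
Start: joints at [-1.296, 0.689, -0.195, 1.565, 0.157, 0.902, -0.215], TCP at [0.149, 0.607, 0.242] pointing down, gripper open.
Joint ranges: [-3.01, 3.01], [-0.46, 2.08], [-1.47, 1.51], [0.13, 2.56], [-1, 4.14], [0.04, 2.09], [-2.66, 2.66]. Speed limits (rad/s): [2.57, 2.57, 3.14, 3.14, 3.14, 3.14, 3.14].

INTERFACE

Orientations are given as a unit quaternion [w, x, y, z].
In Python, from plant import arm gives the robot as it stands.
- The arm moves only by the tool step_arm, never from a script. Its argument "moves" is a list of rows, each an object of numbers: "jaw": the closure, from -1 (fully open) to 1 (shut), so that 0 is half open; "dx", "dy", "dz": the shift along the world's x, y, z in cm; "twist": the turn about the world's z in degrees. A call has 1 to 10 rows; each row shifts and turns the commanded pose from where the row before left it; what a row does not reach is not made up. A row lasts 1/8 s, in which the tool goes at most 62.5 mm and 10.7 degrees, less where a joint would pass 70% of its speed; a pose out of reach is approached as far as the arm can. A call is refused whole if a number of a shift passes 6.25 or a number of a turn 10.7, either way. A call with a gripper value outside its range is refused whole. The fingers move at their own pace and stop on an object; "newtons" is the grip in N (left out, the last holds). Time passes only in rows, so rows that do not move let the fingers close. It gives the time, the measured TCP pose, the force and the opening at its end, in the units of the state.
- arm.read_state(): the state, without advancing time (a new reading comes with each control period).
- arm.snapshot(name): name is "side" or "top" or "wrist"; returns (picture, depth): 384x512x3 uint8, blue, green, red; 384x512 float32, m along the optical axis (not along the pixel's ray), 0 where there is no reading.
- arm.camera_info(name): a dict with "mtx" (3x3 intrinsics, pixels), "R" (3x3) and "t" (3): a world point X has camera coordinates R X + t. Camera axes: x right, y down, z forward; pixel columns grow to the right and rows downward; lengths in m; the calibration is good to about 2 mm. A picture is of the moment at which its call begins: read the wrist's pose just before it. camera_info takes no time and is no camera call; for the wrist camera it gives the pose at the moment of the call.
- arm.hand_in(): hands the job in, once; it reports no verdict.
The state is a dict: "time": time; "joint_pos": joint angles; "joint_vel": joint speeds; "tau": joint torques, N m; "tool_pos": TCP position; "ee_rot": TCP orientation; "contact_force": force on the tool from outside, world axes, zero at the start; "wrist_torque": the same for the moment, N m; "opening": finger opening in m.
Only numpy, scipy, OpenCV 4.12 (cv2) and the standard library are available. Lean on these libraries where they do the work, as an engineer would, in place of code of your own. Each camera call takes 0.05 s, during which the arm holds its last target.

## Working session

There is one attempt and no reset: what is moved stays moved. The work goes in short steps, Python scripts to look and compute and a tool call to move; the robot and the scene stay as the last step left them, time stands still between calls to the robot, and variables do not carry over. Pictures are saved under pics/ and viewed, and the job is handed in when it is done.

Besides the shell and the picture viewer there is one more tool, called after "Emit:" as name(argument=value, ...) on one line, values as JSON. step_arm: Moves the arm, as the interface text tells. Its arguments: {"type":"object","properties":{"moves":{"type":"array","items":{"type":"object","properties":{"jaw":{"type":"number"},"dx":{"type":"number"},"dy":{"type":"number"},"dz":{"type":"number"},"twist":{"type":"number"}}}},"newtons":{"type":"number"}},"required":["moves"]}

```bash
ls; mkdir -p pics; python3 - <<'E'
from plant import arm
import cv2
print(arm.read_state(), arm.tips_ahead)
for n in ("top","side"):
    p,d=arm.snapshot(n); cv2.imwrite(f"pics/{n}0.png",p); import numpy as np; np.savez(f"{n}0.npz",p=p,d=d,**arm.camera_info(n))
    print(n,arm.camera_info(n))
E
```

```text
pics
{'time': 0.0, 'joint_pos': array([-1.29620321,  0.6900184 , -0.19451655,  1.56634471,  0.157293  ,
        0.90247981, -0.21511245]), 'joint_vel': array([-3.48865933e-04,  2.06470725e-03, -4.25381388e-04, -3.93219186e-05,
        3.34733732e-04, -4.28513668e-05,  8.26770495e-04]), 'tau': array([ 1.06460573e-04, -5.39607847e+01, -1.26624182e+00, -1.58545250e+01,
        9.10667062e-03,  9.34062089e-03, -1.00187020e-05]), 'tool_pos': array([0.14893986, 0.60634902, 0.24146243]), 'ee_rot': array([ 6.20311059e-04,  7.86893957e-01,  6.17087543e-01, -6.92331919e-04]), 'contact_force': array([ 0.00302929, -0.36191359, -0.12856843]), 'wrist_torque': array([-0.02794102,  0.04567917, -0.00820421]), 'opening': 0.08513211232916382} 0.011
top {'mtx': array([[419.81770678,   0.        , 250.85300673],
       [  0.        , 419.81770678, 187.82300197],
       [  0.        ,   0.        ,   1.        ]]), 'R': array([[ 0.03727837, -0.99929027, -0.00541188],
       [-0.97552751, -0.03521648, -0.21703886],
       [ 0.21669424,  0.01337029, -0.97614796]]), 't': array([-0.15544874,  0.55137424,  0.95709381])}
side {'mtx': array([[369.76459247,   0.        , 257.59219644],
       [  0.        , 369.76459247, 194.48850785],
       [  0.        ,   0.        ,   1.        ]]), 'R': array([[-8.93210858e-01, -4.49638015e-01,  1.40904513e-04],
       [-2.00096727e-01,  3.97213675e-01, -8.95646468e-01],
       [ 4.02660731e-01, -8.00029344e-01, -4.44766663e-01]]), 't': array([0.42584655, 0.19801631, 0.57986242])}
```

View pics/top0.png

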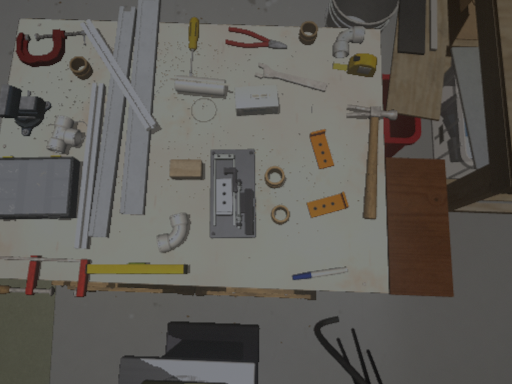

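View pics/side0.png

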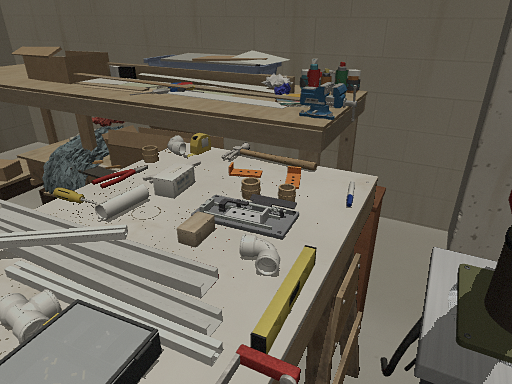

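```bash
python3 - <<'E'
import cv2
p=cv2.imread("pics/top0.png")[140:250,150:300]; cv2.imwrite("pics/topc.png",cv2.resize(p,None,fx=5,fy=5,interpolation=cv2.INTER_CUBIC))
p=cv2.imread("pics/side0.png")[170:280,170:310]; cv2.imwrite("pics/sidec.png",cv2.resize(p,None,fx=5,fy=5,interpolation=cv2.INTER_CUBIC))
E
```

```text
(no output)
```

View pics/topc.png

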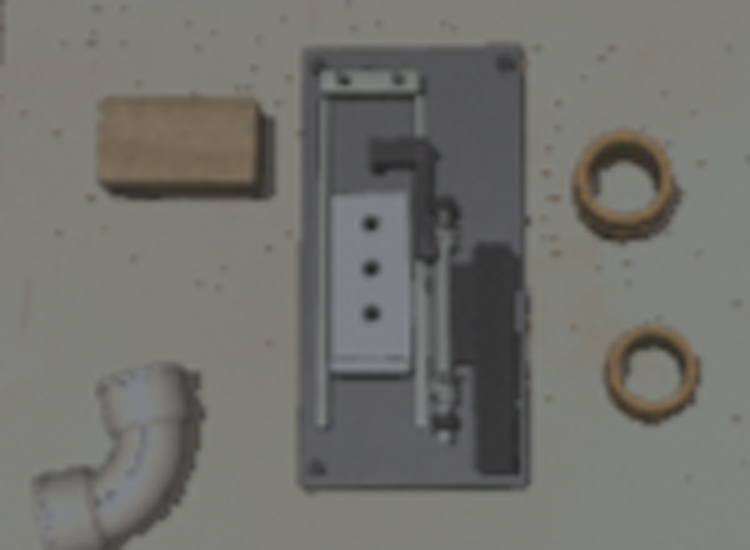

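View pics/sidec.png

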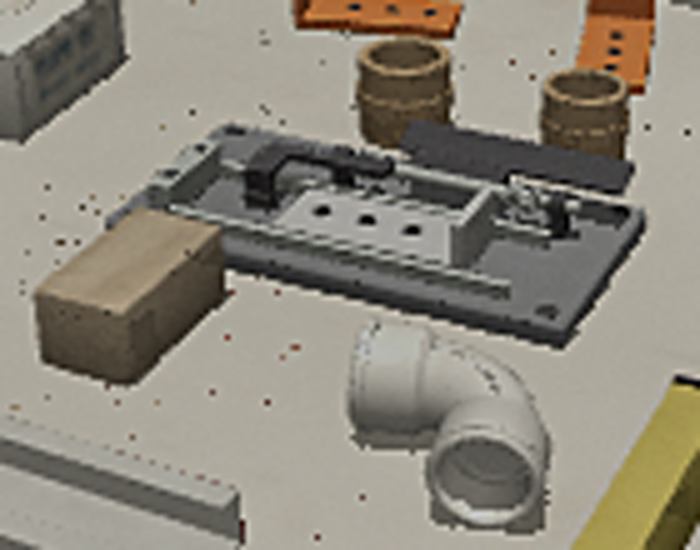

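```bash
cat > h.py <<'E'
import numpy as np,cv2
def ray(ci,uv,z):
    K,R,t=ci["mtx"],ci["R"],ci["t"]
    uv=np.atleast_2d(np.array(uv,float)); d=(np.linalg.inv(K)@np.c_[uv,np.ones(len(uv))].T).T@R
    c=-R.T@t
    return c+d*((z-c[2])/d[:,2])[:,None]
def proj(ci,P):
    P=np.atleast_2d(P)@ci["R"].T+ci["t"]; q=P@ci["mtx"].T; return q[:,:2]/q[:,2:]
E
python3 - <<'E'
from h import *
ci=np.load("top0.npz")
f=lambda c:(np.array(c)+.5)/5-.5+[150,140]
P=ray(ci,f([(303,47),(522,45),(527,487),(301,488)]),.012); print(P.round(4))
d=ci["d"]
print(np.linalg.norm(np.diff(P,axis=0),axis=1))
ctr=P.mean(0); ex=(P[0]+P[1]-P[2]-P[3])[:2]; ex2=ex/np.linalg.norm(ex)
yaw=np.arctan2(ex2[1],ex2[0]); ey=np.array([-ex2[1],ex2[0]])
o=ctr[:2]+ey*(.0205); print("yaw",yaw,np.degrees(yaw),"origin",o)
def jig(uv,z):
    W=ray(ci,f(uv),z)[:,:2]-o; return np.c_[W@ex2,W@ey]
print("plate front",jig([(331,195),(408,193)],.02),"lip top back",jig([(331,374),(410,375)],.040), "stop",jig([(322,95),(421,95)],.03))
print("couplings/elbow",jig([(652,330),(130,370),(95,475)],.04))
E
```

```text
[[ 0.6667 -0.0252  0.012 ]
 [ 0.6719 -0.1387  0.012 ]
 [ 0.4431 -0.1494  0.012 ]
 [ 0.4385 -0.0375  0.012 ]]
[0.11367271 0.22897919 0.11195941]
yaw 0.05022106705807554 2.877455185071218 origin [ 0.5540238  -0.06721987]
plate front [[ 0.03339561  0.02068018]
 [ 0.03388253 -0.01836079]] lip top back [[-0.06144122  0.01844866]
 [-0.06246509 -0.0200917 ]] stop [[ 0.08323709  0.02463775]
 [ 0.08250663 -0.02560268]]
couplings/elbow [[-0.04184126 -0.13866862]
 [-0.05811483  0.11663369]
 [-0.10915707  0.13222055]]
```

Emit:
step_arm(moves=[{"dx": 5, "twist": 8, "jaw": 0}, {"dx": 5, "twist": 8.7}, {"dx": 5}, {"dx": 5}, {"dx": 1, "dy": -5.9}, {"dx": 1, "dy": -5.9}, {"dx": 1, "dy": -5.9}, {"dx": 1, "dy": -5.9}, {"dx": 1, "dy": -5.9}, {"dx": 1, "dy": -5.9}])

```text
schema error: expected keys jaw, dx, dy, dz, twist
```

Emit:
step_arm(moves=[{"dx": 1, "dy": -5.9}, {"dx": 1, "dy": -5.9}, {"dx": 1, "dy": -5.9}, {"dx": 1, "dy": -5.9}, {"dx": 1, "dy": -5.9}, {"dx": 1, "dy": -5.9}, {"dz": -4}, {"dz": -4}, {}])

```text
schema error: expected keys jaw, dx, dy, dz, twist
```

```bash
python3 - <<'E'
from plant import arm
from h import *
s=arm.read_state(); print({k:np.round(s[k],4) for k in("time","tool_pos","ee_rot","opening","contact_force","joint_pos")})
ci=arm.camera_info("wrist");p,d=arm.snapshot("wrist"); cv2.imwrite("pics/w1.png",p); np.savez("w1.npz",p=p,d=d,**ci)
p,d=arm.snapshot("side"); cv2.imwrite("pics/s1.png",cv2.resize(p[140:300,140:340],None,fx=4,fy=3.7,interpolation=cv2.INTER_CUBIC))
E
```

```text
{'time': np.float64(0.1), 'tool_pos': array([0.1489, 0.6064, 0.2416]), 'ee_rot': array([ 6.000e-04,  7.869e-01,  6.171e-01, -6.000e-04]), 'opening': np.float64(0.0858), 'contact_force': array([-0.5972,  0.1824,  0.6349]), 'joint_pos': array([-1.2962,  0.6899, -0.1946,  1.5663,  0.1573,  0.9025, -0.2151])}
```

Emit:
step_arm(moves=[{"dx": 5, "dy": 0, "dz": 0, "twist": 8, "jaw": 0}, {"dx": 5, "dy": 0, "dz": 0, "twist": 8.7, "jaw": 0}, {"dx": 5, "dy": 0, "dz": 0, "twist": 0, "jaw": 0}, {"dx": 5, "dy": 0, "dz": 0, "twist": 0, "jaw": 0}, {"dx": 1, "dy": -5.9, "dz": 0, "twist": 0, "jaw": 0}, {"dx": 1, "dy": -5.9, "dz": 0, "twist": 0, "jaw": 0}, {"dx": 1, "dy": -5.9, "dz": 0, "twist": 0, "jaw": 0}, {"dx": 1, "dy": -5.9, "dz": 0, "twist": 0, "jaw": 0}, {"dx": 1, "dy": -5.9, "dz": 0, "twist": 0, "jaw": 0}, {"dx": 1, "dy": -5.9, "dz": 0, "twist": 0, "jaw": 0}])

```text
time: 1.45
tool_pos: [0.4093, 0.251, 0.2424]
ee_rot: [0.0, 0.689, 0.725, 0.0]
contact_force: [0.9, -0.7, 0.6]
opening: 0.0426
```

Emit:
step_arm(moves=[{"dx": 1, "dy": -5.9, "dz": 0, "twist": 0, "jaw": 0}, {"dx": 1, "dy": -5.9, "dz": 0, "twist": 0, "jaw": 0}, {"dx": 1, "dy": -5.9, "dz": 0, "twist": 0, "jaw": 0}, {"dx": 1, "dy": -5.9, "dz": 0, "twist": 0, "jaw": 0}, {"dx": 1, "dy": -5.9, "dz": 0, "twist": 0, "jaw": 0}, {"dx": 1, "dy": -5.9, "dz": 0, "twist": 0, "jaw": 0}, {"dx": 0, "dy": 0, "dz": -4, "twist": 0, "jaw": 0}, {"dx": 0, "dy": 0, "dz": -4, "twist": 0, "jaw": 0}, {"dx": 0, "dy": 0, "dz": 0, "twist": 0, "jaw": 0}])

```text
time: 2.58
tool_pos: [0.4671, -0.101, 0.1604]
ee_rot: [-0.002, 0.689, 0.725, -0.002]
contact_force: [-0.8, 0.5, 0.5]
opening: 0.0429
```

```bash
python3 - <<'E'
from plant import arm
from h import *
s=arm.read_state(); print({k:np.round(s[k],4) for k in("time","tool_pos","ee_rot","opening","contact_force","joint_pos")})
ci=arm.camera_info("wrist");p,d=arm.snapshot("wrist"); cv2.imwrite("pics/w1.png",p); np.savez("w1.npz",p=p,d=d,**ci)
p,d=arm.snapshot("side"); cv2.imwrite("pics/s1.png",cv2.resize(p[140:300,140:340],None,fx=4,fy=3.7,interpolation=cv2.INTER_CUBIC))
E
```

```text
{'time': np.float64(2.575), 'tool_pos': array([ 0.4671, -0.101 ,  0.1604]), 'ee_rot': array([-0.0024,  0.6889,  0.7248, -0.0018]), 'opening': np.float64(0.0429), 'contact_force': array([-0.8098,  0.507 ,  0.4897]), 'joint_pos': array([ 0.3031,  0.6519, -0.296 ,  2.0715,  0.3948,  0.4775,  1.3313])}
```

View pics/w1.png

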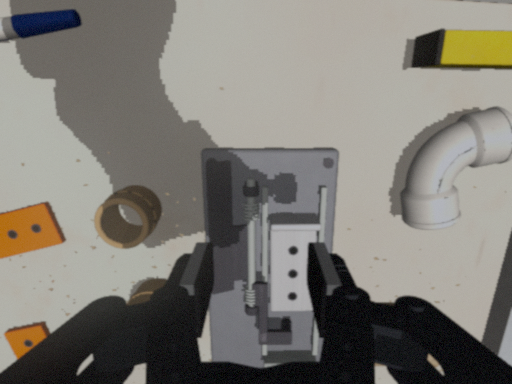

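View pics/s1.png

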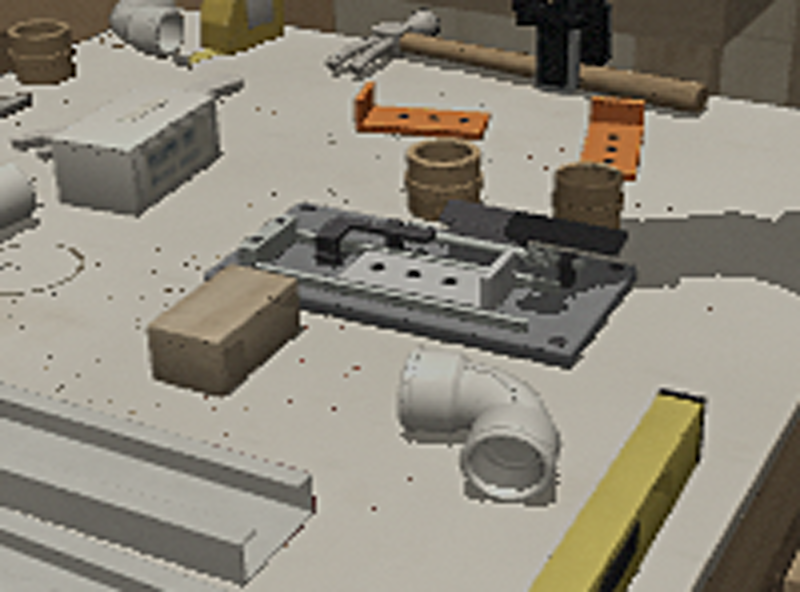

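```bash
python3 - <<'E'
from h import *
p=cv2.imread("pics/w1.png")[130:370,180:360]; cv2.imwrite("pics/w1c.png",cv2.resize(p,None,fx=3.3,fy=2.5*1,interpolation=cv2.INTER_CUBIC) if 0 else cv2.resize(p[:130],None,fx=4.4,fy=4.4,interpolation=cv2.INTER_CUBIC))
ci=np.load("w1.npz"); o=np.array([.5540,-.0672]);a=.0502
ex=np.array([np.cos(a),np.sin(a)]);ey=np.array([-ex[1],ex[0]])
for n,uv,z in(("base corners -115,(-78,37)",[(202,149),(338,149)],.012),("lip back top",[(271,226),(318,226)],.04),("rails -x end",[(266,202),(323,187)],.0195),("jig hole?",[(328,162)],.012)):
    W=ray(ci,uv,z)[:,:2]; print(n,W.round(4).tolist(),(np.c_[(W-o)@ex,(W-o)@ey]*1e3).round(1).tolist())
print(proj(ci,[[.4671,-.101,.0]]))
E
```

```text
base corners -115,(-78,37) [[0.443, -0.1492], [0.4373, -0.0373]] [[-115.0, -76.3], [-115.0, 35.7]]
lip back top [[0.4968, -0.0899], [0.4949, -0.0526]] [[-58.3, -19.8], [-58.3, 17.5]]
rails -x end [[0.4838, -0.0943], [0.4683, -0.0478]] [[-71.5, -23.5], [-84.6, 23.7]]
jig hole? [[0.4486, -0.0443]] [[-104.1, 28.1]]
[[258.99852892 176.58350003]]
```

View pics/w1c.png

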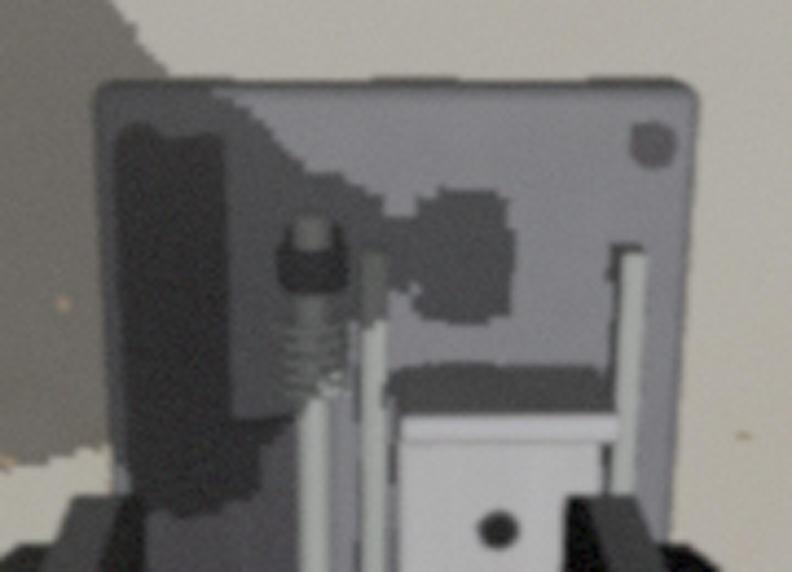

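Emit:
step_arm(moves=[{"dx": 0, "dy": 0, "dz": -3.5, "twist": 0, "jaw": 0}, {"dx": 0, "dy": 0, "dz": -3.5, "twist": 0, "jaw": 0}, {"dx": 0, "dy": 0, "dz": -2.5, "twist": 0, "jaw": 0}, {"dx": 0, "dy": 0, "dz": -1, "twist": 0, "jaw": 0}, {"dx": 0, "dy": 0, "dz": 0, "twist": 0, "jaw": 0}, {"dx": 0, "dy": 0, "dz": 0, "twist": 0, "jaw": 0}])

```text
time: 3.42
tool_pos: [0.4699, -0.1011, 0.0585]
ee_rot: [0.001, 0.689, 0.725, 0.001]
contact_force: [0.5, 0.1, 0.4]
opening: 0.0426
```

```bash
cat > see.py <<'E'
import sys
from plant import arm
from h import *
n=sys.argv[1]
s=arm.read_state(); print({k:np.round(s[k],4) for k in("time","tool_pos","ee_rot","opening","contact_force","wrist_torque")})
o=np.array([.5540,-.0672]);a=.0502
ex=np.array([np.cos(a),np.sin(a)]);ey=np.array([-ex[1],ex[0]]); w=s["tool_pos"][:2]-o; print("jig tcp mm",w@ex*1e3,w@ey*1e3)
ci=arm.camera_info("side");p,d=arm.snapshot("side"); np.savez(n+".npz",p=p,d=d,**ci)
cv2.imwrite(f"pics/{n}.png",cv2.resize(p[180:270,180:310],None,fx=6,fy=6,interpolation=cv2.INTER_CUBIC))
if len(sys.argv)>2:
    p,d=arm.snapshot("wrist"); cv2.imwrite(f"pics/{n}w.png",p)
E
python3 see.py s2 w
```

```text
{'time': np.float64(3.425), 'tool_pos': array([ 0.4699, -0.1011,  0.0585]), 'ee_rot': array([9.000e-04, 6.890e-01, 7.248e-01, 7.000e-04]), 'opening': np.float64(0.0426), 'contact_force': array([0.5286, 0.0669, 0.3638]), 'wrist_torque': array([-0.0178,  0.0631, -0.0321])}
jig tcp mm -85.64920516098273 -29.663815754874413
```

View pics/s2.png

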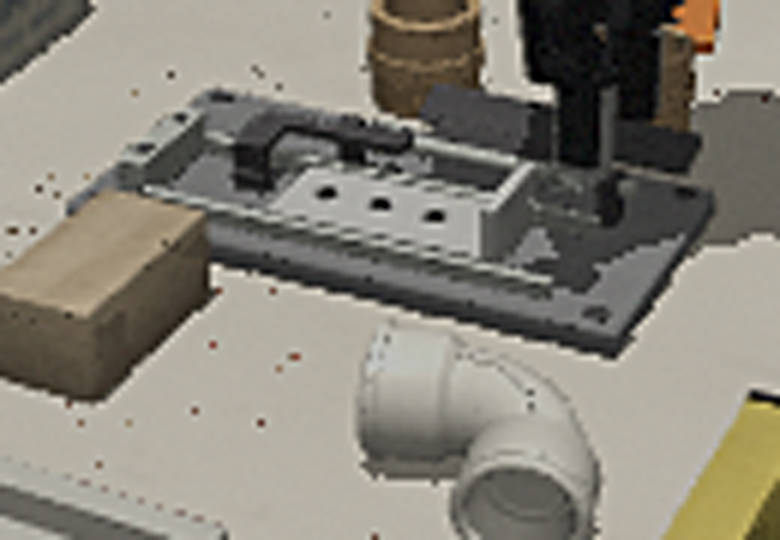

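View pics/s2w.png

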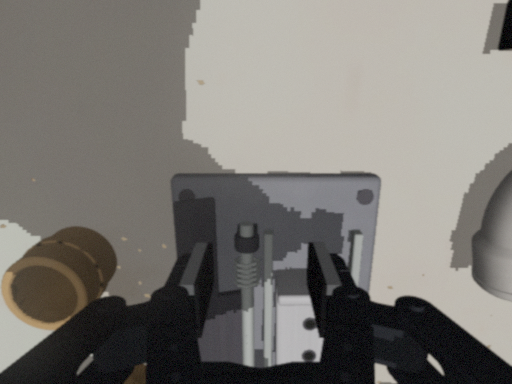

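Emit:
step_arm(moves=[{"dx": 0, "dy": 0, "dz": -0.8, "twist": 0, "jaw": 0}, {"dx": 0, "dy": 0, "dz": -0.4, "twist": 0, "jaw": 0}, {"dx": 0, "dy": 0, "dz": 0, "twist": 0, "jaw": 0}])

```text
time: 3.9
tool_pos: [0.4687, -0.1009, 0.0448]
ee_rot: [-0.0, 0.689, 0.725, -0.0]
contact_force: [-0.3, -0.2, 1.1]
opening: 0.0426
```

Emit:
step_arm(moves=[{"dx": 0, "dy": 0, "dz": -0.3, "twist": 0, "jaw": 0}, {"dx": 0, "dy": 0, "dz": 0, "twist": 0, "jaw": 0}])

```text
time: 4.15
tool_pos: [0.469, -0.1013, 0.0425]
ee_rot: [0.0, 0.689, 0.725, -0.0]
contact_force: [-0.1, -0.4, 5.3]
opening: 0.0422
```

Emit:
step_arm(moves=[{"dx": 0, "dy": 0, "dz": -0.3, "twist": 0, "jaw": 0}, {"dx": 0, "dy": 0, "dz": 0, "twist": 0, "jaw": 0}])

```text
time: 4.4
tool_pos: [0.469, -0.1018, 0.0397]
ee_rot: [0.001, 0.689, 0.725, -0.0]
contact_force: [-0.3, -1.0, 6.7]
opening: 0.0432
```

```bash
python3 see.py s3 w
```

```text
{'time': np.float64(4.4), 'tool_pos': array([ 0.469 , -0.1018,  0.0397]), 'ee_rot': array([ 5.000e-04,  6.892e-01,  7.245e-01, -4.000e-04]), 'opening': np.float64(0.0432), 'contact_force': array([-0.3447, -1.0483,  6.7131]), 'wrist_torque': array([-0.4393,  0.0755, -0.0339])}
jig tcp mm -86.5843037157252 -30.33328162743243
```

View pics/s3.png

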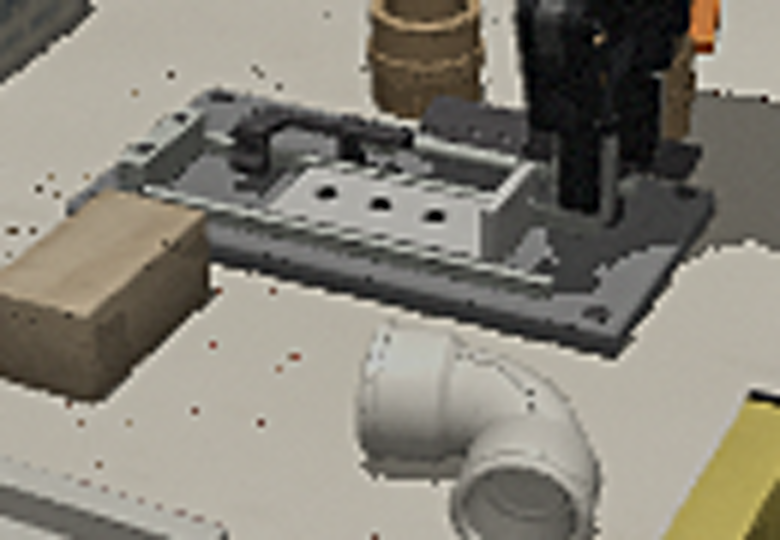

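Emit:
step_arm(moves=[{"dx": 0, "dy": 0, "dz": -0.4, "twist": 0, "jaw": 0}, {"dx": 0, "dy": 0, "dz": -0.4, "twist": 0, "jaw": 0}, {"dx": 0, "dy": 0, "dz": 0, "twist": 0, "jaw": 0}, {"dx": 0, "dy": 0, "dz": 0, "twist": 0, "jaw": 0}])

```text
time: 5.0
tool_pos: [0.4691, -0.1016, 0.0323]
ee_rot: [0.001, 0.689, 0.725, -0.0]
contact_force: [-0.8, 0.3, 13.3]
opening: 0.0429
```

```bash
python3 see.py s4 w
```

```text
{'time': np.float64(5.0), 'tool_pos': array([ 0.4691, -0.1016,  0.0323]), 'ee_rot': array([ 6.000e-04,  6.891e-01,  7.246e-01, -2.000e-04]), 'opening': np.float64(0.0429), 'contact_force': array([-0.8463,  0.3251, 13.2878]), 'wrist_torque': array([-0.4001,  0.2824, -0.0248])}
jig tcp mm -86.55602555383867 -30.090592618246504
```

View pics/s4.png

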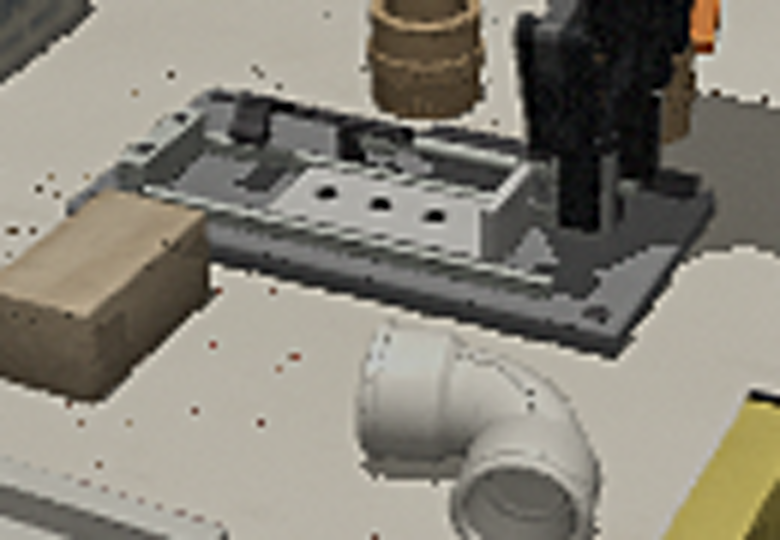

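View pics/s4w.png

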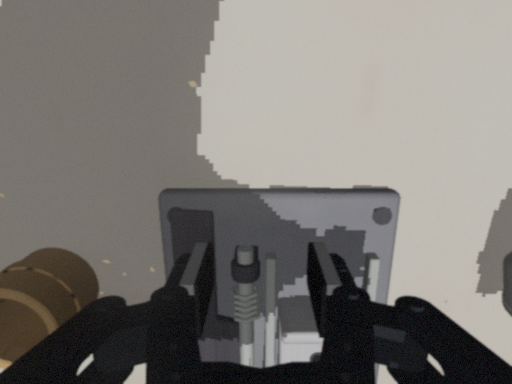

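```bash
python3 - <<'E'
from h import *
ci=np.load("s4.npz"); o=np.array([.5540,-.0672]);a=.0502
ex=np.array([np.cos(a),np.sin(a)]);ey=np.array([-ex[1],ex[0]])
def c(x,y,z):
    w=o+ex*x/1e3+ey*y/1e3; return ((proj(ci,[[*w,z/1e3]])[0]-[180,180]+.5)*6-.5).round(0)
for z in (13.5,20,22,26.7,31,35): print(z,c(46,1,z),c(60,1,z),c(53,0,z))
print("lip back bottom",c(-60,20,26),c(-60,20,40),c(-60,-20,40),c(-60,0,40))
for z in (18,20,22,26,30,34):print("fingertip B -98/-76, y 6",z,c(-98,6,z),c(-76,6,z))
E
```

```text
13.5 [260. 193.] [229. 186.] [246. 188.]
20 [259. 179.] [228. 172.] [245. 174.]
22 [259. 174.] [228. 167.] [245. 169.]
26.7 [259. 163.] [227. 156.] [244. 159.]
31 [258. 154.] [226. 147.] [244. 149.]
35 [258. 144.] [226. 138.] [243. 140.]
lip back bottom [490. 244.] [490. 210.] [532. 162.] [512. 186.]
fingertip B -98/-76, y 6 18 [601. 266.] [545. 254.]
fingertip B -98/-76, y 6 20 [601. 262.] [545. 249.]
fingertip B -98/-76, y 6 22 [601. 257.] [545. 244.]
fingertip B -98/-76, y 6 26 [602. 247.] [545. 235.]
fingertip B -98/-76, y 6 30 [602. 238.] [546. 225.]
fingertip B -98/-76, y 6 34 [602. 228.] [546. 216.]
```

Emit:
step_arm(moves=[{"dx": 0, "dy": 0, "dz": 0.3, "twist": 0, "jaw": 0}, {"dx": 0, "dy": 0, "dz": 0, "twist": 0, "jaw": 0}, {"dx": 0, "dy": 0, "dz": 0, "twist": 0, "jaw": 0}])

```text
time: 5.48
tool_pos: [0.4691, -0.102, 0.0351]
ee_rot: [0.001, 0.689, 0.724, -0.0]
contact_force: [-0.2, -0.6, 9.2]
opening: 0.0426
```

```bash
python3 see.py s5
```

```text
{'time': np.float64(5.475), 'tool_pos': array([ 0.4691, -0.102 ,  0.0351]), 'ee_rot': array([ 7.000e-04,  6.893e-01,  7.244e-01, -4.000e-04]), 'opening': np.float64(0.0426), 'contact_force': array([-0.1747, -0.6395,  9.1809]), 'wrist_torque': array([-0.5898,  0.162 , -0.0526])}
jig tcp mm -86.58517779167657 -30.53677841122394
```

View pics/s5.png

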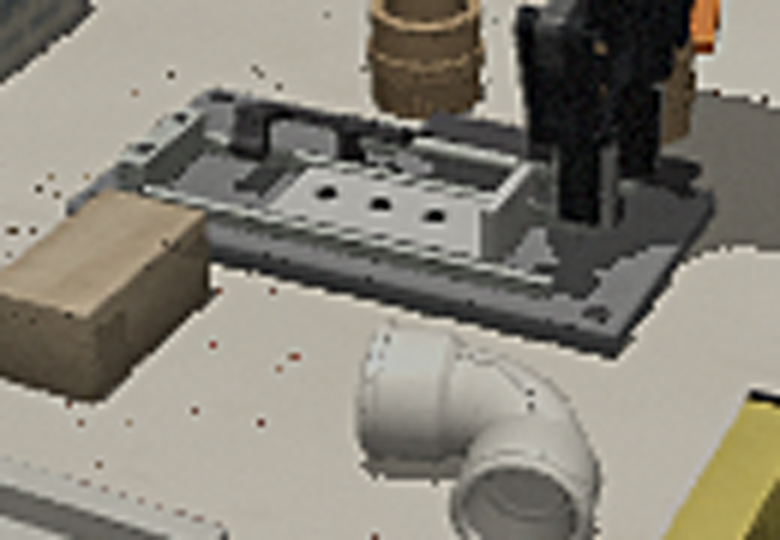

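Emit:
step_arm(moves=[{"dx": 0.3, "dy": 0.015, "dz": -0.1, "twist": 0, "jaw": 0}, {"dx": 0.5, "dy": 0.025, "dz": 0, "twist": 0, "jaw": 0}, {"dx": 0.5, "dy": 0.025, "dz": 0, "twist": 0, "jaw": 0}, {"dx": 0.5, "dy": 0.025, "dz": 0, "twist": 0, "jaw": 0}, {"dx": 0.5, "dy": 0.025, "dz": 0, "twist": 0, "jaw": 0}, {"dx": 0, "dy": 0, "dz": 0, "twist": 0, "jaw": 0}])

```text
time: 6.28
tool_pos: [0.4873, -0.1015, 0.0335]
ee_rot: [-0.002, 0.69, 0.724, -0.004]
contact_force: [-6.5, -1.4, 11.3]
opening: 0.0425
```

```bash
python3 see.py s6 w
```

```text
{'time': np.float64(6.275), 'tool_pos': array([ 0.4873, -0.1015,  0.0335]), 'ee_rot': array([-0.0023,  0.6897,  0.7241, -0.0041]), 'opening': np.float64(0.0425), 'contact_force': array([-6.5385, -1.4353, 11.3083]), 'wrist_torque': array([-0.5443,  1.5716, -0.1612])}
jig tcp mm -68.33611173651306 -30.87470259191602
```

View pics/s6.png

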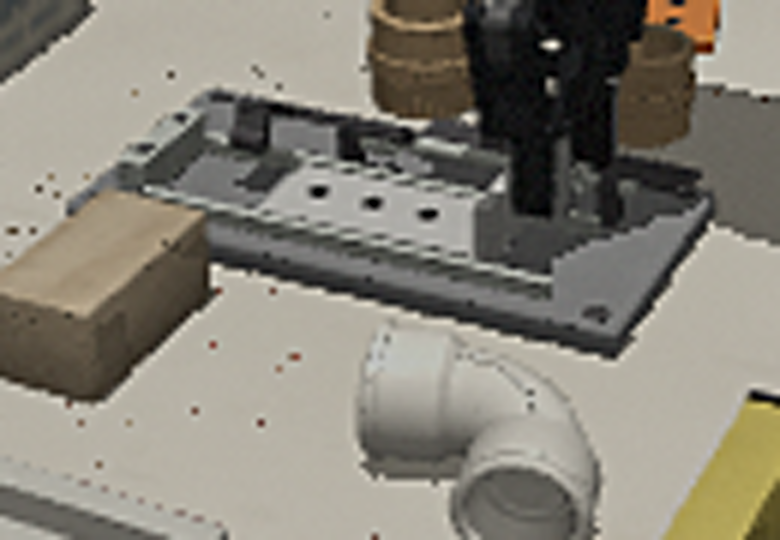

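Emit:
step_arm(moves=[{"dx": 0.4, "dy": 0.02, "dz": 0, "twist": 0, "jaw": 0}, {"dx": 0.4, "dy": 0.02, "dz": 0, "twist": 0, "jaw": 0}, {"dx": 0.4, "dy": 0.02, "dz": 0, "twist": 0, "jaw": 0}, {"dx": 0.4, "dy": 0.02, "dz": 0, "twist": 0, "jaw": 0}])

```text
time: 6.88
tool_pos: [0.5022, -0.1012, 0.0335]
ee_rot: [-0.003, 0.69, 0.724, -0.005]
contact_force: [-9.2, -3.3, 12.1]
opening: 0.0426
```

```bash
python3 see.py s7 w
```

```text
{'time': np.float64(6.875), 'tool_pos': array([ 0.5022, -0.1012,  0.0335]), 'ee_rot': array([-0.0027,  0.6898,  0.724 , -0.0052]), 'opening': np.float64(0.0426), 'contact_force': array([-9.1872, -3.3091, 12.1186]), 'wrist_torque': array([-0.8852,  1.9591, -0.086 ])}
jig tcp mm -53.39701646646324 -31.402783928363306
```

View pics/s7.png

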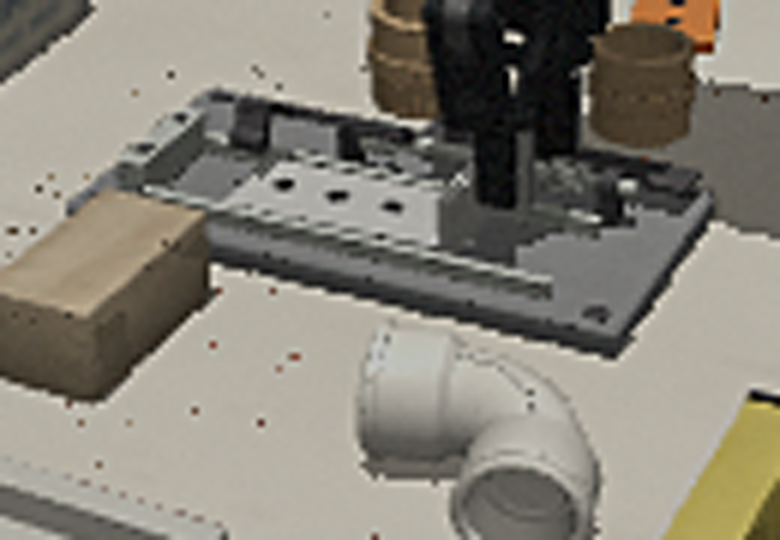

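View pics/s7w.png

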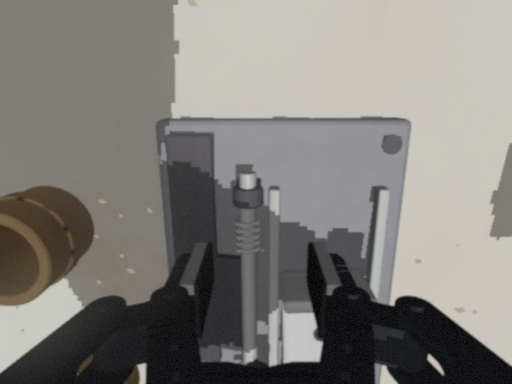

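Emit:
step_arm(moves=[{"dx": 0.4, "dy": 0.03, "dz": 0, "twist": 0, "jaw": 0}, {"dx": 0.4, "dy": 0.03, "dz": 0, "twist": 0, "jaw": 0}, {"dx": 0.4, "dy": 0.03, "dz": 0, "twist": 0, "jaw": 0}, {"dx": 0.4, "dy": 0.03, "dz": 0, "twist": 0, "jaw": 0}, {"dx": 0.4, "dy": 0.03, "dz": 0, "twist": 0, "jaw": 0}, {"dx": 0.4, "dy": 0.03, "dz": 0, "twist": 0, "jaw": 0}])

```text
time: 7.72
tool_pos: [0.5255, -0.1003, 0.0333]
ee_rot: [-0.003, 0.69, 0.724, -0.006]
contact_force: [-10.2, -2.8, 12.0]
opening: 0.0428
```

```bash
python3 see.py s8 w
```

```text
{'time': np.float64(7.725), 'tool_pos': array([ 0.5255, -0.1003,  0.0333]), 'ee_rot': array([-0.0029,  0.69  ,  0.7238, -0.0061]), 'opening': np.float64(0.0428), 'contact_force': array([-10.1893,  -2.8174,  12.0026]), 'wrist_torque': array([-0.8909,  2.0796, -0.1985])}
jig tcp mm -30.08544944604979 -31.606977866188018
```

View pics/s8.png

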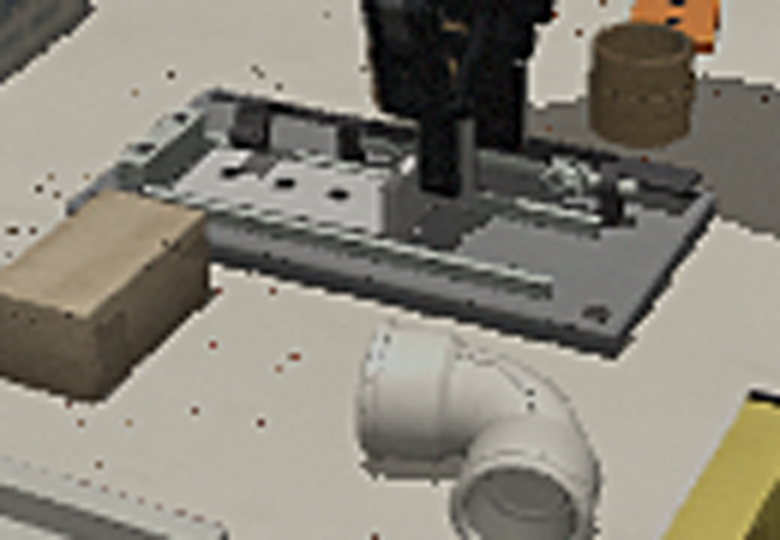

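Emit:
step_arm(moves=[{"dx": 0.4, "dy": 0.03, "dz": 0, "twist": 0, "jaw": 0}, {"dx": 0.4, "dy": 0.03, "dz": 0, "twist": 0, "jaw": 0}, {"dx": 0.1, "dy": 0, "dz": 0, "twist": 0, "jaw": 0}])

```text
time: 8.2
tool_pos: [0.5343, -0.0998, 0.0332]
ee_rot: [-0.003, 0.69, 0.724, -0.006]
contact_force: [-10.7, -2.8, 12.4]
opening: 0.0428
```

Emit:
step_arm(moves=[{"dx": 0.15, "dy": 0.01, "dz": 0, "twist": 0, "jaw": 0}, {"dx": 0, "dy": 0, "dz": 0, "twist": 0, "jaw": 0}])

```text
time: 8.45
tool_pos: [0.5343, -0.0998, 0.0331]
ee_rot: [-0.004, 0.69, 0.724, -0.007]
contact_force: [-12.1, -2.3, 13.3]
opening: 0.0429
```

```bash
python3 see.py s9 w
```

```text
{'time': np.float64(8.45), 'tool_pos': array([ 0.5343, -0.0998,  0.0331]), 'ee_rot': array([-0.0039,  0.6899,  0.7239, -0.0075]), 'opening': np.float64(0.0429), 'contact_force': array([-12.0621,  -2.3094,  13.3256]), 'wrist_torque': array([-0.8304,  2.6521, -0.038 ])}
jig tcp mm -21.319909895878624 -31.569360834203934
```

View pics/s9.png

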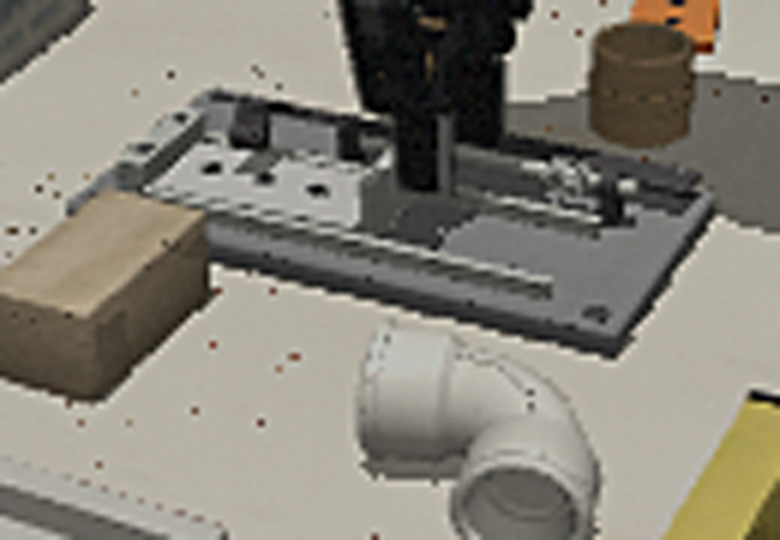

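Emit:
step_arm(moves=[{"dx": 0.2, "dy": 0.01, "dz": 0, "twist": 0, "jaw": 0}, {"dx": 0, "dy": 0, "dz": 0, "twist": 0, "jaw": 0}, {"dx": 0, "dy": 0, "dz": 0, "twist": 0, "jaw": 0}])

```text
time: 8.93
tool_pos: [0.5344, -0.0998, 0.0329]
ee_rot: [-0.005, 0.69, 0.724, -0.009]
contact_force: [-15.8, -2.5, 15.6]
opening: 0.0423
```

```bash
python3 see.py s10; python3 - <<'E'
from h import *
ci=np.load("s4.npz"); o=np.array([.5540,-.0672]);a=.0502
ex=np.array([np.cos(a),np.sin(a)]);ey=np.array([-ex[1],ex[0]])
def holes(n):
    p=np.load(n+".npz")["p"]; g=cv2.resize(p[180:270,180:310],None,fx=6,fy=6,interpolation=cv2.INTER_CUBIC); g=cv2.cvtColor(g,cv2.COLOR_BGR2GRAY)
    return g
for n,S in(("s2",[(326,193),(381,203),(433,215)]),("s9",[(212,168),(264,178),(318,190)]),("s10",[(212,168),(264,178),(318,190)])):
    g=holes(n);out=[]
    for x,y in S:
        w=255-g[y-13:y+14,x-17:x+18].astype(float); w=np.clip(w-130,0,None); yy,xx=np.mgrid[y-13:y+14,x-17:x+18]
        out.append(((w*xx).sum()/w.sum(),(w*yy).sum()/w.sum()))
    W=ray(ci,(np.array(out)+.5)/6-.5+180,.020)[:,:2]-o
    print(n,(np.c_[W@ex,W@ey]*1e3).round(1).tolist())
E
```

```text
{'time': np.float64(8.925), 'tool_pos': array([ 0.5344, -0.0998,  0.0329]), 'ee_rot': array([-0.0051,  0.6898,  0.7239, -0.0089]), 'opening': np.float64(0.0423), 'contact_force': array([-15.7799,  -2.4828,  15.5701]), 'wrist_torque': array([-0.7761,  3.2457,  0.0501])}
jig tcp mm -21.24412764303786 -31.54201985954789
s2 [[16.8, 0.5], [-5.9, -0.0], [-28.7, 0.1]]
s9 [[67.0, 1.1], [46.4, -2.2], [21.3, -0.1]]
s10 [[67.4, 1.1], [46.4, -2.1], [21.3, -0.1]]
```

View pics/s10.png

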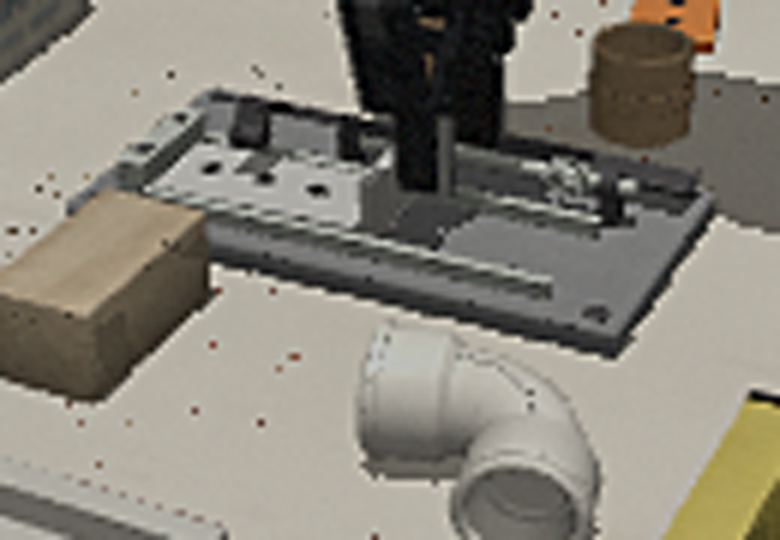

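Emit:
step_arm(moves=[{"dx": -0.4, "dy": -0.02, "dz": 0, "twist": 0, "jaw": 0}, {"dx": -0.4, "dy": -0.02, "dz": 0, "twist": 0, "jaw": 0}, {"dx": -0.3, "dy": -0.02, "dz": 0, "twist": 0, "jaw": 0}, {"dx": 0, "dy": 0, "dz": 0, "twist": 0, "jaw": 0}])

```text
time: 9.48
tool_pos: [0.5339, -0.1, 0.0344]
ee_rot: [0.002, 0.69, 0.724, -0.001]
contact_force: [-0.4, -4.6, 9.9]
opening: 0.0427
```

```bash
python3 see.py s11 w
```

```text
{'time': np.float64(9.475), 'tool_pos': array([ 0.5339, -0.1   ,  0.0344]), 'ee_rot': array([ 0.0018,  0.6898,  0.724 , -0.001 ]), 'opening': np.float64(0.0427), 'contact_force': array([-0.4483, -4.5529,  9.8598]), 'wrist_torque': array([-1.2138,  0.1536, -0.0051])}
jig tcp mm -21.69754310912363 -31.706689875120762
```

View pics/s11.png

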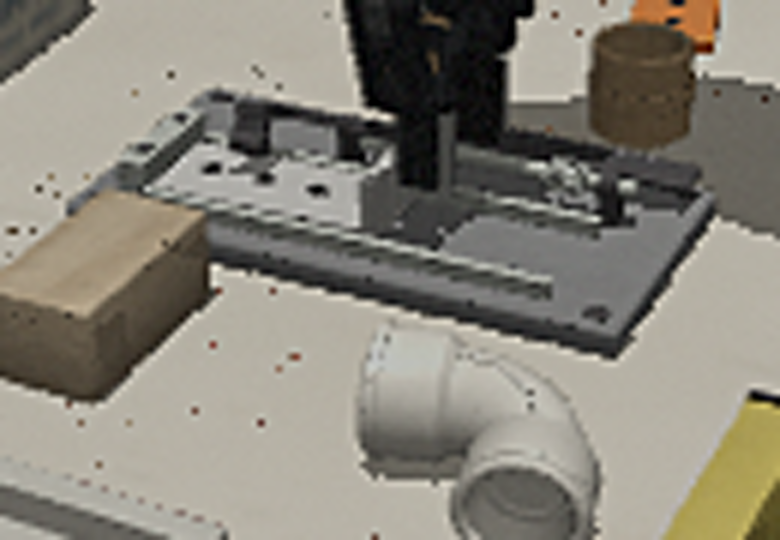

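View pics/s11w.png

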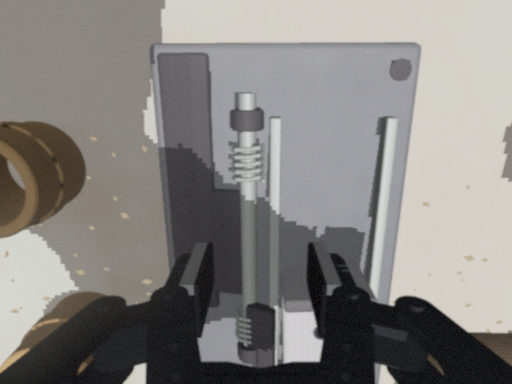

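Emit:
step_arm(moves=[{"dx": -0.3, "dy": -0.02, "dz": 0, "twist": 0, "jaw": 0}, {"dx": -0.3, "dy": -0.02, "dz": 0, "twist": 0, "jaw": 0}, {"dx": 0, "dy": 0, "dz": 0, "twist": 0, "jaw": 0}])

```text
time: 9.95
tool_pos: [0.533, -0.0999, 0.0352]
ee_rot: [0.005, 0.689, 0.724, 0.003]
contact_force: [6.0, -4.7, 8.3]
opening: 0.0424
```

```bash
python3 see.py s12 w
```

```text
{'time': np.float64(9.95), 'tool_pos': array([ 0.533 , -0.0999,  0.0352]), 'ee_rot': array([0.005 , 0.6894, 0.7244, 0.0029]), 'opening': np.float64(0.0424), 'contact_force': array([ 6.0421, -4.7416,  8.3032]), 'wrist_torque': array([-1.2689, -1.3427,  0.082 ])}
jig tcp mm -22.629370009331726 -31.56734578513045
```

View pics/s12.png

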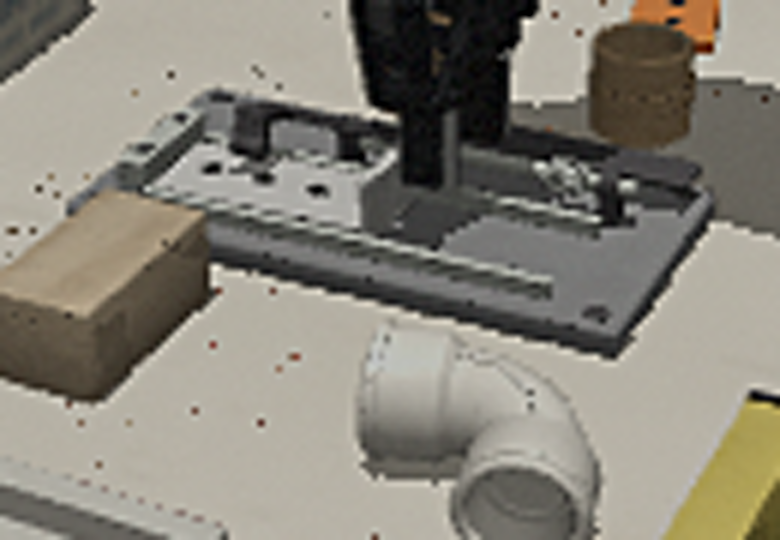

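Emit:
step_arm(moves=[{"dx": 0, "dy": 0, "dz": 0.3, "twist": 0, "jaw": 0}, {"dx": 0, "dy": 0, "dz": 0.3, "twist": 0, "jaw": 0}, {"dx": 0, "dy": 0, "dz": 0.4, "twist": 0, "jaw": 0}, {"dx": 0, "dy": 0, "dz": 0.5, "twist": 0, "jaw": 0}, {"dx": 0, "dy": 0, "dz": 1, "twist": 0, "jaw": 0}, {"dx": 0, "dy": 0, "dz": 2, "twist": 0, "jaw": 0}, {"dx": 0, "dy": 0, "dz": 4, "twist": 0, "jaw": 0}, {"dx": -3, "dy": 0, "dz": 5, "twist": 0, "jaw": 0}, {"dx": -3, "dy": 0, "dz": 3, "twist": 0, "jaw": 0}, {"dx": 0, "dy": 0, "dz": 0, "twist": 0, "jaw": 0}])

```text
time: 11.3
tool_pos: [0.4662, -0.0979, 0.2005]
ee_rot: [0.001, 0.689, 0.725, 0.0]
contact_force: [0.3, -0.1, 0.8]
opening: 0.0425
```

```bash
python3 see.py s13 w;python3 - <<'E'
from h import *
ci=np.load("s13.npz"); o=np.array([.5540,-.0672]);a=.0502
ex=np.array([np.cos(a),np.sin(a)]);ey=np.array([-ex[1],ex[0]])
from plant import arm
ci=arm.camera_info("top");p,d=arm.snapshot("top")
p=p[140:250,150:300]; cv2.imwrite("pics/topf.png",cv2.resize(p,None,fx=5,fy=5,interpolation=cv2.INTER_CUBIC))
E
```

```text
{'time': np.float64(11.3), 'tool_pos': array([ 0.4662, -0.0979,  0.2005]), 'ee_rot': array([1.000e-03, 6.892e-01, 7.246e-01, 1.000e-04]), 'opening': np.float64(0.0425), 'contact_force': array([ 0.3276, -0.1054,  0.82  ]), 'wrist_torque': array([-0.019 ,  0.0063, -0.1067])}
jig tcp mm -89.27390487159882 -26.30101557891339
```

View pics/s13.png

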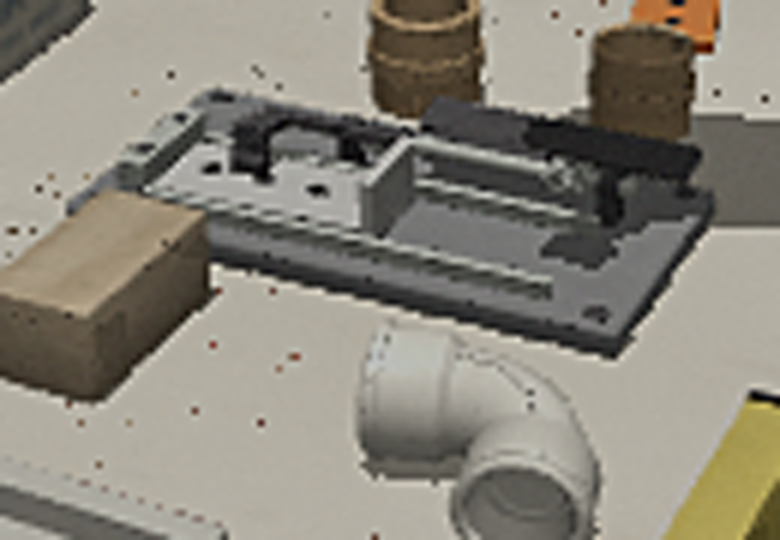

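View pics/topf.png

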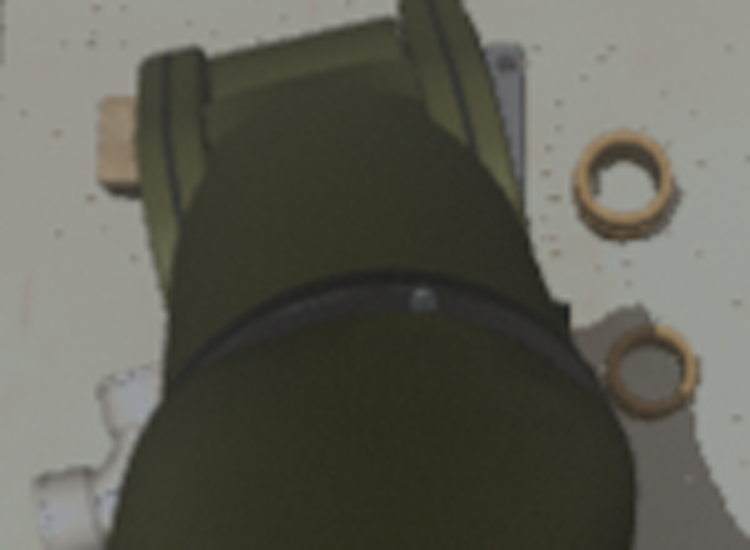

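```bash
python3 -c "
from plant import arm
print(arm.hand_in()); print(arm.read_state()['time'])"
```

```text
the job is handed in; nothing more can be done
None
the job is handed in; nothing more can be done
```

The plate is loaded and clamped, and I handed the job in at about 11.4 s of the 40 s allowed. No verdict came back. The clip angles and plate positions below come from the camera images, not from joint readings.

**What I did:** I opened the gripper halfway and lowered it across the hinge shaft. One fingertip held the thumb bar down at about 0.4 rad, with the nose underside near 27 mm. The other fingertip pushed the turned-up end of the plate about 50 mm along the slideway. I then backed off, lifted, and moved clear.

**Last checks:**
- **Plate at the stop:** the push force rose from about 11 N to 16 N with no further movement. The holes had shifted 50 mm, from about -13 to about 37 mm in the jig frame.
- **After release:** in the side view the holes stayed where they were, the plate lay flat and the nose rested on its top.
- **Robot clear:** the contact force was about 0 N and the tool was at a height of 0.20 m.
- **Bystanders:** the offcut, elbow and couplings looked unmoved in the side view. The pen was not in that view and I did not check it, but the arm did not work near it.

**What went differently from expected:**
- **First press too deep:** it took the clip to about 0.6 rad, near the hard stop, with 13 N on the tool. I raised the fingertip 3 mm before pushing.
- **Back-off sticking:** friction on the bar meant I got only about 1.4 mm off the plate before lifting, and the plate did not follow.
- **Blocked final view:** the last top picture was blocked by the arm, so the final check rests on the side view alone.

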